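# Jog the sample under the read head and expose it

### The job

With the jog stick on the console, drive the stage of the sample reader until its red pointer stands inside the green band, then let the stick spring back to centre so that the stage stays there. Then pull the reader's orange shutter tab out to its stop, hold it fully out for two seconds to expose the sample, and let it go home. Move the stage only with the stick, never by touching it, and leave the loose things on the bench where they are.

Things in the scene. Friction and masses are not known exactly. Their poses are not given: they have to be found in the camera images.
- console: White control box fixed to the bench, 200 mm deep (x), 220 wide (y), with a blue panel leaning 35 deg to face the robot. Origin: centre of its footprint on the bench; own -x is its front (towards the robot), +y the robot's left, z up. The jog stick's pivot lies at (20, 0, 100) mm in this frame.
- guard_edge (a point): Middle of the front edge, underside, of the clear, blue-lipped 5 mm splash guard lying level over the stick, at (-60, 0, 290) mm in the console's frame; it reaches back to x = 105 mm and to y = +-130 mm, on two 12 mm posts at x = 98, y = +-120 mm. Front and sides are open. It bars an upright tool: come from the front, tilted about 40 deg, pointing down and away from the robot, along the stick.
- stick_grip (a point): Centre of the red handle of the jog stick: a round barrel 30 mm in diameter, 62 to 122 mm from the pivot along a 12 mm steel rod; this point is 95 mm from the pivot. Centred, the stick stands square to the panel, leaning 35 deg from vertical to the console's front, and this point is at (-34, 0, 178) mm in the console's frame.
- jog_stick (a joint): Sideways tilt of the jog stick, rad: 0 = centred, + = to the console's -y (robot's right), - = left, stops +-0.42. Spring-centred, 1.2 N m/rad (about 5 N at the handle at full tilt); let go, it rests within 0.04 of 0. Tilted right it drives the stage right, left left: nothing below 0.07 to 0.16, beyond that faster with tilt, up to 15 to 40 mm/s; dead zone and speed vary unseen.
- reader: White sample reader fixed to the bench. Origin: on the bench below its lens; own -x is its front (towards the robot), y along the rails (+y robot's left), z up. Base 30 mm high, x -100 to 120, y -125 to 185 mm. A column at the back (x 82 to 118 mm) carries the read head, a white block over the stage: x -45 to 115, y +-40, z 155 to 200 mm, black lens below it.
- green_band (a point): Centre of the green band, 10 mm wide along y, 22 mm along x, in a black strip on the front of the reader's base, at (-85, 50, 31) mm in the reader's frame. The stage's red pointer must stop inside it.
- stage (a joint): Stage position along its rails, m: 0 = sample jar under the lens and red pointer mid green band; + = to the robot's right (reader's -y), - = left. Stops at -0.105 and 0.035. It starts 35 to 100 mm left of the band. Within 5 mm of 0 the pointer's middle is in the band. Stays put while the stick is centred; runs on up to 8 mm after letting go from full speed, less from slow.
- tray: The moving aluminium stage plate, 110 x 120 mm (x, y), top 56 mm above the bench, with an amber jar on its middle (51 mm wide, top 104 mm above the bench) and a red pointer 5 mm wide at its left front, 50 mm left of its middle, reaching over the black strip. Origin: plate centre, 42 mm above the bench. Not to be touched.
- shutter_tab (a point): Centre of the orange shutter tab: an upright block 14 x 26 x 48 mm (x, y, z) in front of the read head, on a flat 16 x 6 mm steel slide 12 mm below this point. Closed, this point is at (-85, 0, 195) mm in the reader's frame, the tab's top at 219 mm, with 33 mm free between tab and head. Pinch it across y from above.
- shutter (a joint): Travel of the shutter slide, m: 0 = home (closed), grows as the tab is pulled straight along the reader's -x (towards the robot), rigid stop at 0.030. Sprung shut: 3 N at first, 6 N at the stop; it flies home when let go. Fully out: within 3 mm of the stop. Home: within 3 mm of closed.
- beaker: Loose glass beaker, 68 mm diameter, 85 mm high, origin at the centre of its foot. Bystander.
- red_jar: Loose white jar with red cap, 60 mm diameter, 70 mm high, origin at the centre of its foot. Bystander.
- weight: Loose brass calibration weight with a neck, 44 mm diameter, 66 mm high, origin at the centre of its foot. Bystander.
- spatula: Loose spatula 160 mm long lying on the bench, origin under its middle. Bystander.
- spray: Loose bottle with blue cap, 76 mm diameter, 200 mm high, in the orange tray at the back; origin at the centre of its foot. Bystander.

How it is judged:
On the way, in this order (a step that is already met when the one before it is completed fails the run):
1. the jog stick is held tilted to the right, the shutter being closed (value of joint jog_stick above 0.1 rad and value of joint shutter below 0.005 m), for 0.3 s.
2. the pointer rests in the green band with the stick back at centre, the shutter still closed (value of joint stage between -0.005 and 0.005 m and value of joint jog_stick between -0.06 and 0.06 rad and velocity of joint stage between -0.003 and 0.003 m/s and value of joint shutter below 0.005 m), for 0.4 s.
3. the shutter is held out at its stop for at least a second, the stage still in the band (value of joint stage between -0.005 and 0.005 m and value of joint shutter above 0.027 m), for 1 s.
At the end, for the whole second after the job is handed in: the pointer rests in the green band (stage within 5 mm of 0, not moving), the jog stick is at rest at centre (within 0.06 rad), the shutter is home (within 3 mm) (value of joint stage between -0.005 and 0.005 m and value of joint jog_stick between -0.06 and 0.06 rad and velocity of joint stage between -0.003 and 0.003 m/s and velocity of joint jog_stick between -0.05 and 0.05 rad/s and value of joint shutter below 0.003 m); the robot touches nothing.
It fails at once if the robot touches the moving stage or its jar (contact force between any of the fingers, the arm and tray above 0.5 N).
It fails at once if a loose bystander is moved more than 30 mm or toppled (distance of any of beaker, red_jar, weight, spatula, spray from where it was at the start of the episode above 0.03 m or angle between any of beaker, red_jar, weight, spray's own z axis and vertical above 0.5 rad).
It also fails if it takes over 61 s, if anything falls off the work surface, if the arm or the gripper's body presses on something with over 40 N, if the wrist force passes 120 N, or if a joint passes its speed limit or range.

### The arm

A 6-joint arm with a two-finger parallel gripper is mounted at the origin on the work surface. World frame = base frame: x ahead of the robot, y to its left, z up, the work surface at z = 0. Lengths are in m, angles in rad, forces in N, time in s.
With the tool pointing down it reaches from about 0.275 to 0.725 m from the base axis. Payload 15.9 kg.
Tool frame: the origin (TCP) lies midway between the tips of the shut fingers; the grasp point (between the pads) lies 19 mm behind it; z points along the fingers, y is the direction in which the jaws open and shut (so a half turn about z gives the same grasp; the last joint's range is limited). The gripper opens to 85 mm and grips with 20 to 120 N. Pads are 22 mm wide; open, the fingers measure 114 mm over their backs; the gripper's body (76 mm by 85 mm) begins 54 mm behind the grasp point. The pads swing forward as they close: fully open they stand 13 mm farther back than shut.
Start: joints at [1.121, 0.213, -0.034, 1.323, 0, 1.571], TCP at [0.217, 0.45, 0.231] pointing down, gripper open.
Joint ranges: [-2.98, 2.98], [-0.74, 1.72], [-1.14, 1.35], [-2.1, 2.04], [-1.57, 1.44], [-3.14, 3.14]. Speed limits (rad/s): [1.89, 1.89, 2.39, 2.57, 3.14, 3.14].

### API

Orientations are given as a unit quaternion [x, y, z, w].
In Python, from rig import state, camera, camera_model, ctrl gives the robot as it stands.
- The arm moves only by the tool servo_tool, never from a script. Its argument "deltas" is a list of rows, each a list of 3 entries, a list of its own where there are three numbers: the closure, from 0 (fully open) to 1 (shut), then the shift along the tool's x, y, z in mm, then the turn, a rotation vector about the tool's x, y, z in degrees. In form: [[claw, [dx, dy, dz], [ax, ay, az]], ...]. A call has exactly 5 rows; each row shifts and turns the commanded pose from where the row before left it, along the tool's axes as they then stand; what a row does not reach is not made up. A row lasts 1/10 s, in which the tool goes at most 50 mm and 8.59 degrees, less where a joint would pass 70% of its speed; a pose out of reach is approached as far as the arm can. A call is refused whole if a number of a shift passes 50 or a number of a turn 8.59, either way. A call with a gripper value outside its range is refused whole. The fingers move at their own pace and stop on an object; the grip force is fixed at half the most. Time passes only in rows, so rows that do not move let the fingers close, or fill a call up. It gives the time, the measured TCP pose, the force and the opening at its end, in the units of the state.
- state(): the state, without advancing time (a new reading comes with each control period).
- camera(name): name is "scene" or "side" or "wrist"; returns (picture, depth): 384x512x3 uint8, red, green, blue; 384x512 float32, m along the optical axis (not along the pixel's ray), 0 where there is no reading.
- camera_model(name): a dict with "fov_y" (degrees; the focal length in pixels is half the picture's height over the tangent of half this angle, whatever the lens; pixels are square), "cx", "cy" (the principal point, pixels), "k1" (the pictures are not rectified: a ray, as slopes to the right and down, at radius r is drawn at 1 + k1 r^2 times it, then the intrinsics apply), "rvec" (rotation vector, rad) and "tvec" (3), from world to camera coordinates, as OpenCV has them. Camera axes: x right, y down, z forward; pixel columns grow to the right and rows downward; lengths in m; the calibration is good to about 2 mm. A picture is of the moment at which its call begins: read the wrist's pose just before it. camera_model takes no time and is no camera call; for the wrist camera it gives the pose at the moment of the call.
- ctrl.sign_off(): hands the job in, once; it reports no verdict.
The state is a dict: "clock": time; "joint_positions": joint angles; "joint_velocities": joint speeds; "tau": joint torques, N m; "tool_pos": TCP position; "tcp_rot": TCP orientation; "ft_force": force on the tool from outside, world axes, zero at the start; "wrist_torque": the same for the moment, N m; "grip_width": finger opening in m.
Only numpy, scipy, OpenCV 4.12 (cv2) and the standard library are available. Lean on these libraries where they do the work, as an engineer would, in place of code of your own. Each camera call takes 0.05 s, during which the arm holds its last target. There are 200 camera calls.

## Working session

There is one attempt and no reset: what is moved stays moved. The work goes in short steps, Python scripts to look and compute and a tool call to move; the robot and the scene stay as the last step left them, time stands still between calls to the robot, and variables do not carry over. Pictures are saved under pics/ and viewed, about 8 in all and at most 12, crops included, and the job is handed in when it is done.

Besides the shell and the picture viewer there is one more tool, called after ">>>" as name(argument=value, ...), one argument or row to a line, values as JSON. servo_tool: Moves the arm, as the interface text tells. Its arguments: {"type":"object","properties":{"deltas":{"type":"array"}},"required":["deltas"]}

```bash
mkdir -p pics; ls; cat > h.py <<'E'
import numpy as np, cv2
from rig import state, camera, camera_model, ctrl
from scipy.spatial.transform import Rotation as R
def ray(m,uv):
    f=192/np.tan(np.radians(m["fov_y"])/2)
    uv=np.atleast_2d(np.array(uv,float)); d=(uv-[m["cx"],m["cy"]])/f
    x=d.copy()
    for _ in range(20): x=d/(1+m["k1"]*(x**2).sum(1,keepdims=True))
    Rm=R.from_rotvec(m["rvec"]).as_matrix(); t=np.array(m["tvec"])
    return -Rm.T@t, np.c_[x,np.ones(len(x))]@Rm   # origin, dirs (scaled to depth 1)
def onz(m,uv,z):
    o,d=ray(m,uv); return o+d*((z-o[2])/d[:,2:3])
def atdepth(m,uv,dep):
    o,d=ray(m,uv); return o+d*np.reshape(dep,(-1,1))
E
python3 - <<'E'
from h import *
s=state();print(s)
for n in ["scene","side"]:
    m=camera_model(n);print(n,m)
    p,d=camera(n);np.savez("pics/%s0.npz"%n,p=p,d=d)
    cv2.imwrite("pics/%s0.png"%n,p[...,::-1])
E
```

```text
pics
{'clock': 0.0, 'joint_positions': array([ 1.12098532e+00,  2.13405258e-01, -3.50407704e-02,  1.32346157e+00,
       -2.11246420e-05,  1.57080893e+00]), 'joint_velocities': array([-0.00061451,  0.00044089, -0.00080551, -0.00076074, -0.00026472,
       -0.00215501]), 'tau': array([ 1.26072751e-03, -6.86165643e+01,  4.87119234e+01,  1.72029744e-02,
       -1.90798784e-05, -3.87141063e-05]), 'tool_pos': array([0.21726641, 0.44997744, 0.23079888]), 'tcp_rot': array([ 2.23020349e-01,  9.74813631e-01, -5.43998953e-04, -1.13615071e-04]), 'ft_force': array([-0.51880714,  0.21564512,  0.57385308]), 'wrist_torque': array([-0.00944291,  0.01428691,  0.01645974]), 'grip_width': 0.085781439866735}
scene {'fov_y': 42.11207426368004, 'cx': 252.0625111363147, 'cy': 193.03474841472573, 'k1': -0.051147803782666916, 'rvec': array([ 2.5241799 , -0.4915457 ,  0.14751406]), 'tvec': array([-0.54866792,  0.26280411,  1.77944336])}
side {'fov_y': 53.54185962383657, 'cx': 258.58310623271626, 'cy': 190.19636222340327, 'k1': -0.054654331875668725, 'rvec': array([ 0.40668807, -2.7643861 ,  1.17860397]), 'tvec': array([0.5238375 , 0.24982453, 1.3111924 ])}
```

View pics/scene0.png

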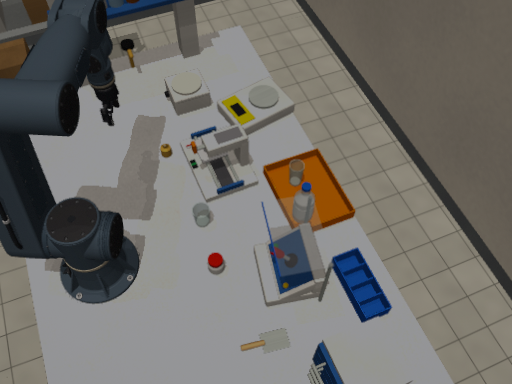

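View pics/side0.png

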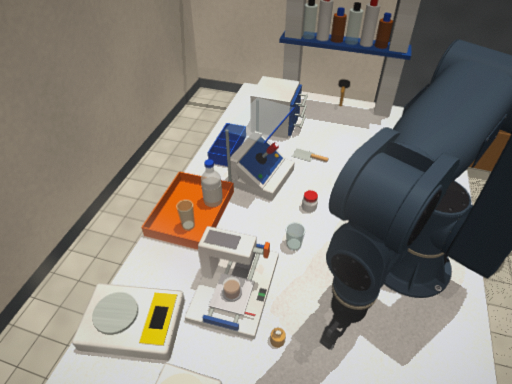

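The scene view shows the console at about (290,262), with the red stick near (281,255). The reader is at (218,160) with its orange tab at (192,146). In the side view they are at (262,160) and (235,290), with the tab at (266,248). Next I'll zoom in and measure.

```bash
python3 - <<'E'
from h import *
S=np.load("pics/scene0.npz");D=np.load("pics/side0.npz")
z=lambda p,x,y:cv2.resize(p[y:y+100,x:x+130],(390,300),interpolation=cv2.INTER_CUBIC)
a=np.vstack([np.hstack([z(S['p'],160,110),z(S['p'],235,195)]),np.hstack([z(D['p'],175,225),z(D['p'],205,105)])])
cv2.imwrite("pics/zoom0.png",a[...,::-1])
for n,Z in (("scene",S),("side",D)):
    m=camera_model(n);p,d=Z['p'],Z['d']
    v,u=np.mgrid[:384,:512];P=atdepth(m,np.c_[u.ravel(),v.ravel()],d.ravel()).reshape(384,512,3)
    np.save("pics/P_%s.npy"%n,P)
    h=cv2.cvtColor(p,cv2.COLOR_RGB2HSV).astype(int);H,s,V=h[...,0],h[...,1],h[...,2]
    for c,mk in {"red":((H<5)|(H>172))&(s>150)&(V>70),"orange":(H>=5)&(H<16)&(s>170)&(V>120),"green":(H>45)&(H<90)&(s>90)&(V>40),"blue":(H>100)&(H<130)&(s>130)&(V>50)}.items():
        k,L,st,ce=cv2.connectedComponentsWithStats(mk.astype(np.uint8))
        for i in range(1,k):
            if st[i,4]>=6: print(n,c,st[i].tolist(),ce[i].round(1),np.median(P[L==i],0).round(3))
E
```

```text
scene red [208, 253, 15, 15, 168] [214.9 259.8] [ 0.387 -0.164  0.07 ]
scene orange [191, 142, 5, 5, 12] [192.9 143.9] [0.454 0.232 0.217]
scene orange [302, 156, 24, 17, 77] [313.6 161.3] [0.921 0.144 0.007]
scene orange [267, 165, 22, 11, 88] [278.6 169.8] [0.77  0.147 0.005]
scene orange [309, 164, 7, 8, 14] [312.4 167. ] [0.898 0.11  0.006]
scene orange [293, 171, 15, 22, 71] [300.  183.3] [0.812 0.046 0.005]
scene orange [319, 171, 3, 4, 6] [320.2 172.5] [0.913 0.07  0.008]
scene orange [310, 174, 8, 5, 13] [313.8 175.8] [0.887 0.07  0.005]
scene orange [322, 174, 31, 39, 77] [336.2 192.5] [ 0.931 -0.042  0.007]
scene orange [269, 176, 8, 10, 24] [272.  180.2] [0.721 0.096 0.009]
scene orange [285, 177, 3, 5, 7] [286.  178.9] [0.776 0.091 0.003]
scene orange [280, 181, 7, 3, 8] [282.6 182.1] [0.755 0.083 0.006]
scene orange [310, 181, 5, 4, 9] [312.3 182.7] [0.866 0.037 0.005]
scene orange [276, 186, 5, 10, 16] [278.2 189.9] [0.725 0.06  0.005]
scene orange [280, 186, 15, 28, 132] [287.8 200.7] [ 0.649 -0.162  0.294]
scene orange [315, 189, 4, 5, 8] [317.  191.2] [ 0.864 -0.005 
[... 2222 characters left out ...]
  -0.194  0.082]
side green [259, 293, 6, 3, 14] [261.5 294. ] [0.452 0.284 0.031]
side blue [338, 8, 6, 8, 43] [340.3  11.2] [ 0.441 -0.947  0.49 ]
side blue [384, 13, 7, 8, 46] [386.8  16.6] [ 0.233 -0.947  0.49 ]
side blue [280, 33, 131, 27, 868] [348.1  46.5] [ 0.379 -0.9    0.348]
side blue [291, 85, 10, 20, 62] [295.7  94.9] [ 0.567 -0.671  0.187]
side blue [240, 107, 55, 76, 790] [261.6 158.2] [ 0.617 -0.252  0.103]
side blue [205, 123, 25, 44, 505] [218.  150.2] [ 0.839 -0.346  0.042]
side blue [229, 127, 16, 28, 241] [235.4 139.8] [ 0.773 -0.416  0.045]
side blue [257, 245, 6, 3, 14] [259.8 245.7] [0.506 0.121 0.055]
side blue [203, 316, 35, 10, 87] [218.5 320.3] [0.546 0.417 0.054]
```

View pics/zoom0.png

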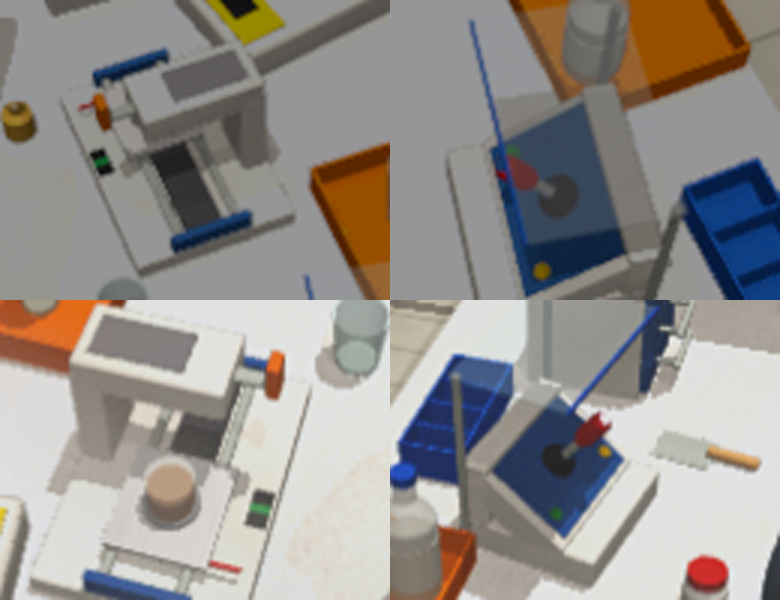

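The zoom shows the tab, the green band, and the pointer left of it at side ≈(250,314). The stick is centred under the guard, and the guard's blue lip and both posts are visible. Next I'll fit yaws and origins from the level surfaces in the depth data.

```bash
python3 - <<'E'
from h import *
P={n:np.load("pics/P_%s.npy"%n) for n in("scene","side")}
def box(name,zc,tol,lo,hi):
    for n in P:
        q=P[n].reshape(-1,3); k=(abs(q[:,2]-zc)<tol)&(q[:,:2]>lo).all(1)&(q[:,:2]<hi).all(1); q=q[k]
        if len(q)<8: continue
        r=cv2.minAreaRect((q[:,:2]*1000).astype(np.float32)); print(name,n,len(q),np.round(r[0],1),np.round(r[1],1),round(r[2],2),"z",q[:,2].mean().round(4))
box("head",.200,.005,[.45,.1],[.72,.35])
box("base",.030,.004,[.40,.0],[.70,.50])
box("guard",.294,.006,[.45,-.6],[.85,-.0])
box("tabtop",.219,.004,[.40,.2],[.49,.28])
# panel normal + colour features on side
for n in P:
    p=np.load("pics/%s0.npz"%n)['p'];h=cv2.cvtColor(p,cv2.COLOR_RGB2HSV).astype(int)
    q=P[n]; k=(h[...,0]>100)&(h[...,0]<130)&(h[...,1]>100)&(q[...,2]>.04)&(q[...,2]<.16)&(q[...,0]>.5)&(q[...,0]<.72)&(q[...,1]>-.42)&(q[...,1]<-.1)
    a=q[k]; 
    for _ in range(5):
        c=a.mean(0); nn=np.linalg.svd(a-c,full_matrices=False)[2][2]; nn*=np.sign(nn[2]); e=(a-c)@nn; a=a[abs(e)<max(.004,1.5*e.std())]
    print("panel",n,len(a),c.round(3),nn.round(3),"yaw",np.degrees(np.arctan2(-nn[1],-nn[0])).round(2),"tilt",np.degrees(np.arccos(nn[2])).round(1))
p=np.load("pics/side0.npz")['p'].astype(int);r=(p[...,0]-p[...,1:].max(2)>60);r[:295]=0;r[330:]=0;r[:,:225]=0;r[:,275:]=0
v,u=np.nonzero(r);m=camera_model("side");print(list(zip(u,v)))
for z in(.04,.056):print("pointer",onz(m,np.c_[u,v],z).mean(0))
print(P["side"][r].round(3)[:8])
E
```

```text
head scene 597 [553.3 231.8] [203.5  85.5] 1.38 z 0.2001
head side 1144 [552.7 239.1] [202.6  82.4] 1.32 z 0.1995
base scene 988 [536.8 250.7] [491.6 257.7] 88.14 z 0.0297
base side 2542 [545.8 253.8] [511.7 251.8] 84.14 z 0.0299
guard scene 3760 [ 625.6 -276.7] [261.5 167.1] 78.91 z 0.295
guard side 1791 [ 623.6 -275.9] [267.7 169.3] 78.46 z 0.2944
tabtop scene 17 [456.  229.5] [13.3 27.1] 3.74 z 0.2177
tabtop side 32 [454.  236.5] [12.3 23.3] 6.44 z 0.2179
panel scene 407 [ 0.595 -0.325  0.09 ] [-0.579  0.114  0.807] yaw -11.13 tilt 36.2
panel side 675 [ 0.618 -0.262  0.096] [-0.562  0.112  0.82 ] yaw -11.29 tilt 34.9
[(np.int64(245), np.int64(312)), (np.int64(246), np.int64(312)), (np.int64(247), np.int64(312)), (np.int64(246), np.int64(313)), (np.int64(247), np.int64(313)), (np.int64(248), np.int64(313)), (np.int64(249), np.int64(313)), (np.int64(250), np.int64(313)), (np.int64(251), np.int64(313)), (np.int64(249), np.int64(314)), (np.int64(250), np.int64(314)), (np.int64(251), np.int64(314)), (np.int64(252), np.int64(314)), (np.int64(253), np.int64(314)), (np.int64(254), np.int64(314)), (np.int64(253), np.int64(315)), (np.int64(254), np.int64(315))]
pointer [0.46635072 0.36228516 0.04      ]
pointer [0.46359109 0.37037783 0.056     ]
[[0.479 0.367 0.049]
 [0.476 0.367 0.052]
 [0.473 0.368 0.054]
 [0.475 0.369 0.05 ]
 [0.472 0.37  0.053]
 [0.469 0.369 0.052]
 [0.466 0.369 0.055]
 [0.464 0.365 0.049]]
```

```bash
cat > plan.py <<'E'
from h import *
def frame(yaw,tilt):
    "tool frame: y along body +y at yaw, z down, tilted forward (deg)"
    y,t=np.radians(yaw),np.radians(tilt)
    xc=np.array([np.cos(y),np.sin(y),0]);yc=np.array([-np.sin(y),np.cos(y),0])
    z=np.sin(t)*xc-np.cos(t)*np.array([0,0,1]); return np.c_[np.cross(yc,z),yc,z]
def plan(pts,claw,step=40,turn=8,start=None):
    s=state(); p,r=start or (np.array(s["tool_pos"]),R.from_quat(s["tcp_rot"])); rows=[]
    for q,M in pts:
        q=np.array(q);T=R.from_matrix(M)
        n=int(np.ceil(max(np.linalg.norm(q-p)*1000/step,np.degrees((r.inv()*T).magnitude())/turn,1)))
        p0,r0=p,r;dr=(r0.inv()*T).as_rotvec()
        for i in range(1,n+1):
            qi=p0+(q-p0)*i/n;ri=r0*R.from_rotvec(dr*i/n)
            d=r.inv().apply(qi-p)*1000;a=np.degrees((r.inv()*ri).as_rotvec())
            d=d.round(0);a=a.round(1);rows.append([claw,[int(x) for x in d],[float(x) for x in a]])
            p=p+r.apply(d/1000);r=r*R.from_rotvec(np.radians(a))
        print("#",q.round(3),"rows",len(rows))
    while len(rows)%5: rows.append([claw,[0,0,0],[0,0,0]])
    for i in range(0,len(rows),5): print(str(rows[i:i+5]).replace(" ","").replace(".0]","]").replace(".0,",","))
CO=np.array([.6025,-.272,0]);CY=-11.1
RO=np.array([.540,.2355,0]);RY=1.35
def con(*v): return CO+R.from_euler('z',CY,degrees=True).apply(np.array(v)/1000)
def rea(*v): return RO+R.from_euler('z',RY,degrees=True).apply(np.array(v)/1000)
E
cat > look.py <<'E'
from h import *
import sys
def look(save=None):
    L={}
    for n in("scene","side"):
        m=camera_model(n);p,_=camera(n)
        if save: cv2.imwrite("pics/%s_%s.png"%(n,save),p[...,::-1])
        a=p.astype(int)
        # region of interest: project strip of base front
        x0,y0,x1,y1={"scene":(175,125,205,175),"side":(235,280,275,335)}[n]
        w=a[y0:y1,x0:x1];red=np.clip(w[...,0]-w[...,1:].max(2)-25,0,None)*(abs(w[...,1]-w[...,2])<45);gr=np.clip(w[...,1]-w[...,::2].max(2)-15,0,None)
        v,u=np.mgrid[y0:y1,x0:x1]
        for c,g in(("red",red),("green",gr)):
            k,lab,st,_=cv2.connectedComponentsWithStats((g>0).astype(np.uint8))
            j=[i for i in range(1,k) if not(c=="red" and n=="scene" and 0)]
            j=sorted(j,key=lambda i:-g[lab==i].sum())[:2]
            for i in j:
                wt=g*(lab==i);c0=[(u*wt).sum()/wt.sum(),(v*wt).sum()/wt.sum()]
                print(n,c,np.round(c0,1),int(wt.sum()),"z.031",onz(m,c0,.031)[0,:2].round(4),"z.05",onz(m,c0,.05)[0,:2].round(4))
if __name__=="__main__": look(sys.argv[1] if len(sys.argv)>1 else None); print(state()["clock"])
E
python3 look.py; python3 - <<'E'
from plan import *
F=frame(CY,45); back=-F[:,2]
g=con(-34,0,178); sd=np.array([-.5736*np.cos(np.radians(CY)),-.5736*np.sin(np.radians(CY)),.819])
tcp=g+.005*sd+.019*F[:,2]
print("grip",g,"tcp",tcp, con(-60,0,290))
plan([(tcp+.13*back+[0,0,.0],F)],0.3)
print(F.round(3))
E
```

```text
scene red [194.1 147.9] 708 z.031 [0.482  0.3585] z.05 [0.479  0.3436]
scene red [188.4 144.9] 226 z.031 [0.4652 0.3826] z.05 [0.4623 0.3674]
scene green [193.3 163.4] 387 z.031 [0.4542 0.285 ] z.05 [0.4515 0.2709]
side red [249.6 313.4] 1398 z.031 [0.4683 0.3578] z.05 [0.465  0.3674]
side red [236.2 285.7] 110 z.031 [0.5379 0.2786] z.05 [0.5334 0.2897]
side green [261.3 294.1] 748 z.031 [0.453  0.2845] z.05 [0.45   0.2954]
0.2
grip [ 0.56913605 -0.26545425  0.178     ] tcp [ 0.5795054  -0.26748864  0.16865997] [ 0.54362244 -0.26044868  0.29      ]
# [ 0.489 -0.25   0.261] rows 19
[[0.3,[-29,-27,-2],[-0.3,-2.4,-0.7]],[0.3,[-29,-27,0],[-0.3,-2.3,-0.8]],[0.3,[-28,-28,0],[-0.3,-2.4,-0.7]],[0.3,[-28,-28,2],[-0.3,-2.3,-0.7]],[0.3,[-27,-28,3],[-0.3,-2.4,-0.8]]]
[[0.3,[-27,-29,3],[-0.3,-2.3,-0.7]],[0.3,[-26,-29,4],[-0.3,-2.4,-0.7]],[0.3,[-26,-30,6],[-0.3,-2.3,-0.7]],[0.3,[-25,-30,6],[-0.3,-2.4,-0.8]],[0.3,[-25,-30,7],[-0.4,-2.4,-0.7]]]
[[0.3,[-24,-30,8],[-0.3,-2.3,-0.7]],[0.3,[-23,-31,9],[-0.3,-2.4,-0.8]],[0.3,[-22,-31,9],[-0.3,-2.3,-0.7]],[0.3,[-22,-32,10],[-0.3,-2.4,-0.7]],[0.3,[-20,-32,11],[-0.3,-2.3,-0.8]]]
[[0.3,[-20,-32,12],[-0.3,-2.4,-0.7]],[0.3,[-19,-33,12],[-0.3,-2.3,-0.7]],[0.3,[-18,-32,13],[-0.3,-2.4,-0.8]],[0.3,[-17,-34,13],[-0.3,-2.4,-0.7]],[0.3,[0,0,0],[0,0,0]]]
[[-0.694  0.193  0.694]
 [ 0.136  0.981 -0.136]
 [-0.707  0.    -0.707]]
```

>>> servo_tool(
  deltas=[
    [0.3, [-29, -27, -2], [-0.3, -2.4, -0.7]],
    [0.3, [-29, -27, 0], [-0.3, -2.3, -0.8]],
    [0.3, [-28, -28, 0], [-0.3, -2.4, -0.7]],
    [0.3, [-28, -28, 2], [-0.3, -2.3, -0.7]],
    [0.3, [-27, -28, 3], [-0.3, -2.4, -0.8]],
  ],
)

```text
clock: 0.7
tool_pos: [0.2895, 0.2648, 0.2385]
tcp_rot: [0.19, 0.976, -0.01, 0.104]
ft_force: [1.1, -0.3, 1.1]
grip_width: 0.0601
```

>>> servo_tool(
  deltas=[
    [0.3, [-27, -29, 3], [-0.3, -2.3, -0.7]],
    [0.3, [-26, -29, 4], [-0.3, -2.4, -0.7]],
    [0.3, [-26, -30, 6], [-0.3, -2.3, -0.7]],
    [0.3, [-25, -30, 6], [-0.3, -2.4, -0.8]],
    [0.3, [-25, -30, 7], [-0.4, -2.4, -0.7]],
  ],
)

```text
clock: 1.2
tool_pos: [0.3606, 0.0803, 0.247]
tcp_rot: [0.155, 0.966, -0.02, 0.206]
ft_force: [0.9, 0.9, 0.0]
grip_width: 0.0596
```

>>> servo_tool(
  deltas=[
    [0.3, [-24, -30, 8], [-0.3, -2.3, -0.7]],
    [0.3, [-23, -31, 9], [-0.3, -2.4, -0.8]],
    [0.3, [-22, -31, 9], [-0.3, -2.3, -0.7]],
    [0.3, [-22, -32, 10], [-0.3, -2.4, -0.7]],
    [0.3, [-20, -32, 11], [-0.3, -2.3, -0.8]],
  ],
)

```text
clock: 1.7
tool_pos: [0.4288, -0.0951, 0.254]
tcp_rot: [0.121, 0.946, -0.028, 0.3]
ft_force: [1.2, 1.7, -1.0]
grip_width: 0.0603
```

>>> servo_tool(
  deltas=[
    [0.3, [-20, -32, 12], [-0.3, -2.4, -0.7]],
    [0.3, [-19, -33, 12], [-0.3, -2.3, -0.7]],
    [0.3, [-18, -32, 13], [-0.3, -2.4, -0.8]],
    [0.3, [-17, -34, 13], [-0.3, -2.4, -0.7]],
    [0.3, [0, 0, 0], [0, 0, 0]],
  ],
)

```text
clock: 2.2
tool_pos: [0.4855, -0.2453, 0.2576]
tcp_rot: [0.093, 0.921, -0.037, 0.377]
ft_force: [-0.6, 0.9, -0.3]
grip_width: 0.0595
```

```bash
python3 - <<'E'
from plan import *
s=state();print(s["joint_positions"].round(2),s["ft_force"].round(2))
p,d=camera("wrist");cv2.imwrite("pics/wrist1.png",p[...,::-1]);m=camera_model("wrist")
a=p.astype(int);g=(a[...,0]-a[...,1:].max(2)>60)
k,L,st,ce=cv2.connectedComponentsWithStats(g.astype(np.uint8))
for i in range(1,k):
    if st[i,4]>60:
        v,u=np.nonzero(L==i);print(st[i],ce[i].round(1),np.median(atdepth(m,np.c_[u,v],d[v,u]),0).round(4))
F=frame(CY,45); g=con(-34,0,178); sd=np.array([-.5736*np.cos(np.radians(CY)),-.5736*np.sin(np.radians(CY)),.819])
o=(-np.asarray(R.from_rotvec(m["rvec"]).as_matrix()).T@np.array(m["tvec"]));print("cam",o,"tcp",s["tool_pos"])
tcp=g+.005*sd+.019*F[:,2];plan([(tcp-.05*F[:,2],F),(tcp,F)],0.3,step=25)
E
```

```text
[-0.64 -0.28 -0.76  0.37  0.31 -0.33] [-0.59  0.92 -0.3 ]
[  340   100   172   117 10263] [425.4 149.9] [ 0.7693 -0.0039  0.0137]
[ 237  165   33   49 1038] [252.3 185.8] [ 0.5537 -0.2573  0.1863]
cam [ 0.34052188 -0.21357052  0.31262751] tcp [ 0.48552907 -0.24531863  0.25763189]
# [ 0.545 -0.261  0.204] rows 4
# [ 0.58  -0.267  0.169] rows 7
[[0.3,[-2,-1,20],[-0,-0.2,-0.1]],[0.3,[-1,-2,21],[-0,-0.1,-0.1]],[0.3,[-2,-1,20],[-0.1,-0.2,-0.1]],[0.3,[-2,-1,20],[0,-0.1,-0.1]],[0.3,[0,0,17],[0,-0,-0]]]
[[0.3,[0,0,17],[0,-0,-0]],[0.3,[0,0,16],[0,-0,-0]],[0.3,[0,0,0],[0,0,0]],[0.3,[0,0,0],[0,0,0]],[0.3,[0,0,0],[0,0,0]]]
```

View pics/wrist1.png

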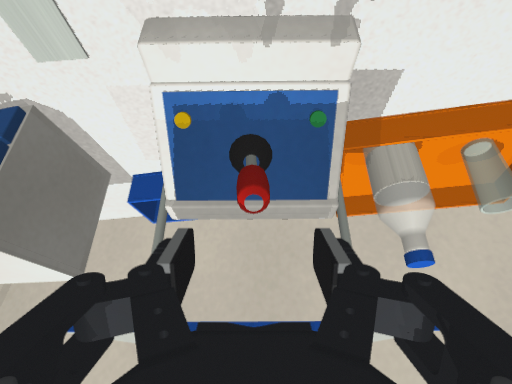

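The wrist view shows the handle tip at (253,203), centred between the fingers (about 180 and 325). The guard's blue lip is behind and clear, so I'll go in.

>>> servo_tool(
  deltas=[
    [0.3, [-2, -1, 20], [0, -0.2, -0.1]],
    [0.3, [-1, -2, 21], [0, -0.1, -0.1]],
    [0.3, [-2, -1, 20], [0, -0.2, -0.1]],
    [0.3, [-2, -1, 20], [0, -0.1, -0.1]],
    [0.3, [0, 0, 17], [0, 0, 0]],
  ],
)

```text
clock: 2.75
tool_pos: [0.558, -0.2595, 0.1932]
tcp_rot: [0.088, 0.92, -0.037, 0.381]
ft_force: [0.1, 0.0, 0.4]
grip_width: 0.0601
```

>>> servo_tool(
  deltas=[
    [0.3, [0, 0, 17], [0, 0, 0]],
    [0.3, [0, 0, 16], [0, 0, 0]],
    [0.4, [0, 0, 0], [0, 0, 0]],
    [0.5, [0, 0, 0], [0, 0, 0]],
    [0.5, [0, 0, 0], [0, 0, 0]],
  ],
)

```text
clock: 3.25
tool_pos: [0.5802, -0.2647, 0.1712]
tcp_rot: [0.088, 0.919, -0.037, 0.382]
ft_force: [0.2, 0.4, 0.3]
grip_width: 0.0427
```

```bash
python3 - <<'E'
from plan import *
s=state();print(s["tool_pos"].round(4),s["ft_force"].round(2),s["grip_width"])
p,d=camera("wrist");cv2.imwrite("pics/wrist2.png",p[...,::-1])
E
python3 look.py
```

```text
[ 0.5802 -0.2647  0.1712] [0.16 0.44 0.27] 0.04269036133791108
scene red [188.4 144.9] 264 z.031 [0.4652 0.3825] z.05 [0.4623 0.3673]
scene red [195.4 150.1] 174 z.031 [0.4835 0.346 ] z.05 [0.4804 0.3313]
scene green [193.3 163.5] 452 z.031 [0.4542 0.2849] z.05 [0.4514 0.2708]
side red [249.6 313.4] 1353 z.031 [0.4683 0.3577] z.05 [0.465  0.3674]
side red [236.3 285.6] 98 z.031 [0.5379 0.2782] z.05 [0.5334 0.2892]
side green [261.3 294.1] 709 z.031 [0.453  0.2845] z.05 [0.45   0.2955]
3.4
```

View pics/wrist2.png

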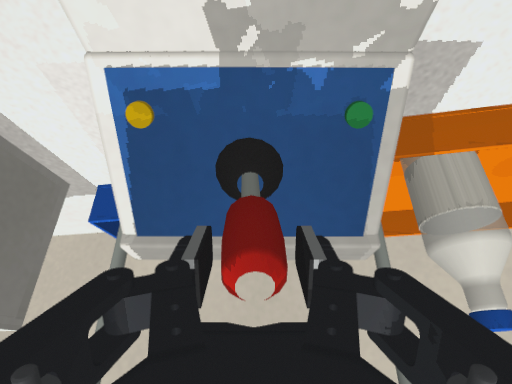

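```bash
python3 - <<'E'
from plan import *
s=state();p,d=camera("wrist");m=camera_model("wrist");T=R.from_quat(s["tcp_rot"])
for u,v in [(255,205),(255,225),(255,245),(255,265),(255,285),(225,250),(285,250),(202,250),(202,235),(308,250),(308,235),(195,290),(315,290),(250,185)]:
    q=atdepth(m,[[u,v]],[d[v,u]])[0];print((u,v),p[v,u],"tool mm",(T.inv().apply(q-s["tool_pos"])*1000).round(1))
E
```

```text
(255, 205) [104  22  20] tool mm [19.3  1.6 -2.3]
(255, 225) [108  23  19] tool mm [ 16.3   1.5 -20.6]
(255, 245) [110  23  20] tool mm [ 13.1   1.5 -33.7]
(255, 265) [155  30  24] tool mm [  8.1   1.4 -40.5]
(255, 285) [183 175 161] tool mm [-714.4    8.7 1041.3]
(225, 250) [104  21  18] tool mm [  7.3 -11.3 -26.6]
(285, 250) [95 26 23] tool mm [  5.   14.8 -22. ]
(202, 250) [25 23 25] tool mm [  8.8 -20.5 -29.6]
(202, 235) [89 90 89] tool mm [  9.7 -22.6 -16.6]
(308, 250) [25 25 25] tool mm [ 10.2  23.  -32.2]
(308, 235) [89 90 90] tool mm [  9.9  25.6 -17. ]
(195, 290) [31 33 35] tool mm [ -2.9 -22.  -40.4]
(315, 290) [30 31 32] tool mm [ 15.8  18.4 -67.8]
(250, 185) [100 103  99] tool mm [18.5 -1.3 39. ]
```

The pads straddle the barrel, centred to within 2 mm with about a 6–7 mm gap on each side. I'll tilt right.

>>> servo_tool(
  deltas=[
    [0.5, [0, -10, 0], [0, 0, 0]],
    [0.5, [0, -10, 0], [0, 0, 0]],
    [0.5, [0, -10, 0], [0, 0, 0]],
    [0.5, [0, 0, 0], [0, 0, 0]],
    [0.5, [0, 0, 0], [0, 0, 0]],
  ],
)

```text
clock: 3.95
tool_pos: [0.5745, -0.295, 0.1705]
tcp_rot: [0.088, 0.919, -0.037, 0.381]
ft_force: [-0.0, 3.3, 3.3]
grip_width: 0.0427
```

```bash
python3 look.py
```

```text
scene red [188.7 144.9] 378 z.031 [0.4663 0.382 ] z.05 [0.4634 0.3669]
scene red [192.6 148.5] 169 z.031 [0.4754 0.358 ] z.05 [0.4725 0.3431]
scene green [193.3 163.5] 455 z.031 [0.4542 0.2849] z.05 [0.4515 0.2709]
side red [249.9 312. ] 1405 z.031 [0.4686 0.3531] z.05 [0.4654 0.3628]
side red [236.4 284.3] 113 z.031 [0.5389 0.2736] z.05 [0.5343 0.2847]
side green [261.3 294.1] 726 z.031 [0.453  0.2845] z.05 [0.45   0.2954]
4.05
```

>>> servo_tool(
  deltas=[
    [0.5, [0, 0, 0], [0, 0, 0]],
    [0.5, [0, 0, 0], [0, 0, 0]],
    [0.5, [0, 0, 0], [0, 0, 0]],
    [0.5, [0, 0, 0], [0, 0, 0]],
    [0.5, [0, 0, 0], [0, 0, 0]],
  ],
)

```text
clock: 4.55
tool_pos: [0.5746, -0.2945, 0.1705]
tcp_rot: [0.088, 0.919, -0.037, 0.381]
ft_force: [-0.1, 3.1, 1.9]
grip_width: 0.0423
```

```bash
python3 look.py a
```

```text
scene red [190.3 147. ] 460 z.031 [0.4691 0.3688] z.05 [0.4662 0.3538]
scene red [195.5 149.8] 145 z.031 [0.4843 0.3471] z.05 [0.4812 0.3324]
scene green [193.3 163.5] 455 z.031 [0.4542 0.2849] z.05 [0.4514 0.2708]
side red [250.8 309. ] 1272 z.031 [0.4692 0.343 ] z.05 [0.4659 0.3529]
side red [237.  282.6] 107 z.031 [0.5391 0.2672] z.05 [0.5345 0.2784]
side green [261.3 294.1] 720 z.031 [0.453  0.2845] z.05 [0.45   0.2954]
4.65
```

>>> servo_tool(
  deltas=[
    [0.5, [0, 0, 0], [0, 0, 0]],
    [0.5, [0, 0, 0], [0, 0, 0]],
    [0.5, [0, 0, 0], [0, 0, 0]],
    [0.5, [0, 0, 0], [0, 0, 0]],
    [0.5, [0, 0, 0], [0, 0, 0]],
  ],
)

```text
clock: 5.15
tool_pos: [0.5746, -0.2946, 0.1705]
tcp_rot: [0.088, 0.919, -0.037, 0.381]
ft_force: [-0.2, 4.2, 2.8]
grip_width: 0.0427
```

>>> servo_tool(
  deltas=[
    [0.5, [0, 0, 0], [0, 0, 0]],
    [0.5, [0, 0, 0], [0, 0, 0]],
    [0.5, [0, 0, 0], [0, 0, 0]],
    [0.5, [0, 0, 0], [0, 0, 0]],
    [0.5, [0, 0, 0], [0, 0, 0]],
  ],
)

```text
clock: 5.65
tool_pos: [0.5746, -0.2946, 0.1704]
tcp_rot: [0.088, 0.919, -0.037, 0.381]
ft_force: [-0.1, 2.6, 3.7]
grip_width: 0.0427
```

>>> servo_tool(
  deltas=[
    [0.5, [0, 0, 0], [0, 0, 0]],
    [0.5, [0, 0, 0], [0, 0, 0]],
    [0.5, [0, 0, 0], [0, 0, 0]],
    [0.5, [0, 0, 0], [0, 0, 0]],
    [0.5, [0, 0, 0], [0, 0, 0]],
  ],
)

```text
clock: 6.15
tool_pos: [0.5746, -0.2946, 0.1705]
tcp_rot: [0.088, 0.919, -0.037, 0.381]
ft_force: [-0.2, 3.2, 3.9]
grip_width: 0.0428
```

>>> servo_tool(
  deltas=[
    [0.5, [0, 0, 0], [0, 0, 0]],
    [0.5, [0, 0, 0], [0, 0, 0]],
    [0.5, [0, 0, 0], [0, 0, 0]],
    [0.5, [0, 0, 0], [0, 0, 0]],
    [0.5, [0, 0, 0], [0, 0, 0]],
  ],
)

```text
clock: 6.65
tool_pos: [0.5746, -0.2946, 0.1704]
tcp_rot: [0.088, 0.919, -0.037, 0.381]
ft_force: [1.2, 3.4, 3.3]
grip_width: 0.0428
```

```bash
python3 look.py b
```

```text
scene red [193.2 151. ] 616 z.031 [0.4735 0.3447] z.05 [0.4705 0.33  ]
scene red [193.6 141.9] 118 z.031 [0.4899 0.3894] z.05 [0.4868 0.3741]
scene green [193.3 163.5] 456 z.031 [0.4542 0.2849] z.05 [0.4515 0.2709]
side red [254.2 298.7] 1196 z.031 [0.4696 0.3064] z.05 [0.4663 0.3169]
side red [273.3 331.3] 52 z.031 [0.3852 0.3922] z.05 [0.3834 0.4012]
side green [261.3 294.1] 717 z.031 [0.453  0.2845] z.05 [0.45   0.2954]
6.75
```

>>> servo_tool(
  deltas=[
    [0.5, [0, 0, 0], [0, 0, 0]],
    [0.5, [0, 0, 0], [0, 0, 0]],
    [0.5, [0, 0, 0], [0, 0, 0]],
    [0.5, [0, 0, 0], [0, 0, 0]],
    [0.5, [0, 0, 0], [0, 0, 0]],
  ],
)

```text
clock: 7.25
tool_pos: [0.5746, -0.2946, 0.1705]
tcp_rot: [0.088, 0.919, -0.037, 0.381]
ft_force: [-0.3, 4.2, 3.1]
grip_width: 0.0427
```

>>> servo_tool(
  deltas=[
    [0.5, [0, 0, 0], [0, 0, 0]],
    [0.5, [0, 0, 0], [0, 0, 0]],
    [0.5, [0, 5, 0], [0, 0, 0]],
    [0.5, [0, 3, 0], [0, 0, 0]],
    [0.5, [0, 0, 0], [0, 0, 0]],
  ],
)

```text
clock: 7.75
tool_pos: [0.5761, -0.2862, 0.1703]
tcp_rot: [0.088, 0.92, -0.037, 0.381]
ft_force: [0.5, 1.6, 0.8]
grip_width: 0.0422
```

```bash
python3 look.py c
```

```text
scene red [194.9 156.4] 396 z.031 [0.4711 0.3163] z.05 [0.4682 0.3019]
scene red [194.7 145.8] 284 z.031 [0.4877 0.3682] z.05 [0.4846 0.3532]
scene green [193.3 163.5] 460 z.031 [0.4542 0.2848] z.05 [0.4514 0.2708]
side red [255.4 293.8] 1221 z.031 [0.4709 0.2888] z.05 [0.4676 0.2997]
side red [273.2 333.3] 25 z.031 [0.3837 0.3981] z.05 [0.382 0.407]
side green [262.1 294. ] 496 z.031 [0.4506 0.2836] z.05 [0.4476 0.2945]
7.85
```

>>> servo_tool(
  deltas=[
    [0.5, [0, 0, 0], [0, 0, 0]],
    [0.5, [0, 0, 0], [0, 0, 0]],
    [0.5, [0, 0, 0], [0, 0, 0]],
    [0.5, [0, 0, 0], [0, 0, 0]],
    [0.5, [0, 0, 0], [0, 0, 0]],
  ],
)

```text
clock: 8.35
tool_pos: [0.576, -0.2867, 0.1703]
tcp_rot: [0.088, 0.919, -0.037, 0.381]
ft_force: [-0.3, 2.0, -0.1]
grip_width: 0.0427
```

```bash
python3 look.py d
```

```text
scene red [194.8 157.5] 495 z.031 [0.4689 0.3108] z.05 [0.466  0.2965]
scene red [195.5 149.8] 138 z.031 [0.4842 0.3472] z.05 [0.4811 0.3325]
scene green [193.3 163.5] 451 z.031 [0.4542 0.2849] z.05 [0.4515 0.2709]
side red [256.  292.5] 1191 z.031 [0.4706 0.2839] z.05 [0.4673 0.2948]
side red [273.1 333.2] 19 z.031 [0.3842 0.3979] z.05 [0.3824 0.4068]
side green [262.9 294.5] 360 z.031 [0.448  0.2844] z.05 [0.4451 0.2953]
8.45
```

>>> servo_tool(
  deltas=[
    [0.5, [0, 0, 0], [0, 0, 0]],
    [0.5, [0, 0, 0], [0, 0, 0]],
    [0.5, [0, 0, 0], [0, 0, 0]],
    [0.5, [0, 0, 0], [0, 0, 0]],
    [0.5, [0, 0, 0], [0, 0, 0]],
  ],
)

```text
clock: 8.95
tool_pos: [0.5761, -0.2867, 0.1704]
tcp_rot: [0.088, 0.919, -0.037, 0.381]
ft_force: [-0.0, 1.9, -0.5]
grip_width: 0.0427
```

>>> servo_tool(
  deltas=[
    [0.5, [0, 0, 0], [0, 0, 0]],
    [0.5, [0, 0, 0], [0, 0, 0]],
    [0.5, [0, 8, 0], [0, 0, 0]],
    [0.5, [0, 8, 0], [0, 0, 0]],
    [0.5, [0, 6, 0], [0, 0, 0]],
  ],
)

```text
clock: 9.45
tool_pos: [0.5804, -0.2643, 0.1705]
tcp_rot: [0.088, 0.919, -0.037, 0.381]
ft_force: [0.8, 0.0, -0.2]
grip_width: 0.0426
```

>>> servo_tool(
  deltas=[
    [0.5, [0, 0, 0], [0, 0, 0]],
    [0.5, [0, 0, 0], [0, 0, 0]],
    [0.5, [0, 0, 0], [0, 0, 0]],
    [0.5, [0, 0, 0], [0, 0, 0]],
    [0.5, [0, 0, 0], [0, 0, 0]],
  ],
)

```text
clock: 9.95
tool_pos: [0.5803, -0.2654, 0.1704]
tcp_rot: [0.088, 0.919, -0.037, 0.381]
ft_force: [0.4, -0.5, 0.9]
grip_width: 0.0427
```

```bash
python3 look.py e; python3 - <<'E'
from h import *
a=cv2.imread("pics/scene_e.png")[140:175,175:225];b=cv2.imread("pics/side_e.png")[275:310,235:285]
cv2.imwrite("pics/zoom_e.png",np.hstack([cv2.resize(x,(400,280),interpolation=cv2.INTER_CUBIC) for x in(a,b)]))
E
```

```text
scene red [195.3 159. ] 524 z.031 [0.4684 0.303 ] z.05 [0.4655 0.2888]
scene red [194.7 146.6] 317 z.031 [0.4865 0.3642] z.05 [0.4834 0.3492]
scene green [193.3 163.5] 438 z.031 [0.454 0.285] z.05 [0.4513 0.2709]
side red [256.5 290.8] 1323 z.031 [0.4707 0.2776] z.05 [0.4674 0.2887]
side red [273.1 333.3] 19 z.031 [0.3842 0.398 ] z.05 [0.3824 0.4069]
side green [261.7 294.4] 553 z.031 [0.4515 0.2851] z.05 [0.4486 0.296 ]
10.05
```

View pics/zoom_e.png

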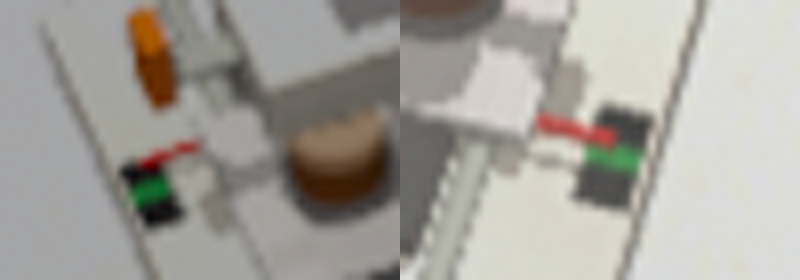

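The pointer is at y≈0.2888 in both views and the band centre is at 0.2848, so it is about 4 mm short. The zoom agrees: it stands at the band's left edge. I'll give it one short nudge.

>>> servo_tool(
  deltas=[
    [0.5, [0, -11, 0], [0, 0, 0]],
    [0.5, [0, -11, 0], [0, 0, 0]],
    [0.5, [0, 0, 0], [0, 0, 0]],
    [0.5, [0, 0, 0], [0, 0, 0]],
    [0.5, [0, 11, 0], [0, 0, 0]],
  ],
)

```text
clock: 10.55
tool_pos: [0.5781, -0.2766, 0.1704]
tcp_rot: [0.089, 0.919, -0.038, 0.381]
ft_force: [0.5, -1.0, 0.5]
grip_width: 0.0427
```

>>> servo_tool(
  deltas=[
    [0.5, [0, 11, 0], [0, 0, 0]],
    [0.5, [0, 0, 0], [0, 0, 0]],
    [0.5, [0, 0, 0], [0, 0, 0]],
    [0.5, [0, 0, 0], [0, 0, 0]],
    [0.5, [0, 0, 0], [0, 0, 0]],
  ],
)

```text
clock: 11.05
tool_pos: [0.5803, -0.2653, 0.1705]
tcp_rot: [0.088, 0.919, -0.037, 0.381]
ft_force: [0.1, 0.3, -0.1]
grip_width: 0.043
```

```bash
python3 look.py f; python3 - <<'E'
from h import *
a=cv2.imread("pics/scene_f.png")[140:175,175:225];b=cv2.imread("pics/side_f.png")[275:310,235:285]
cv2.imwrite("pics/zoom_f.png",np.hstack([cv2.resize(x,(400,280),interpolation=cv2.INTER_CUBIC) for x in(a,b)]))
E
```

```text
scene red [195.3 159.3] 496 z.031 [0.468  0.3016] z.05 [0.4651 0.2873]
scene red [194.7 145.2] 247 z.031 [0.4885 0.3711] z.05 [0.4854 0.356 ]
scene green [193.3 163.5] 424 z.031 [0.4541 0.2848] z.05 [0.4514 0.2708]
side red [256.7 290.3] 1247 z.031 [0.4707 0.2757] z.05 [0.4674 0.2868]
side red [273.2 333.3] 17 z.031 [0.3839 0.398 ] z.05 [0.3822 0.4069]
side green [261.6 294.2] 618 z.031 [0.4521 0.2846] z.05 [0.4491 0.2955]
11.15
```

View pics/zoom_f.png

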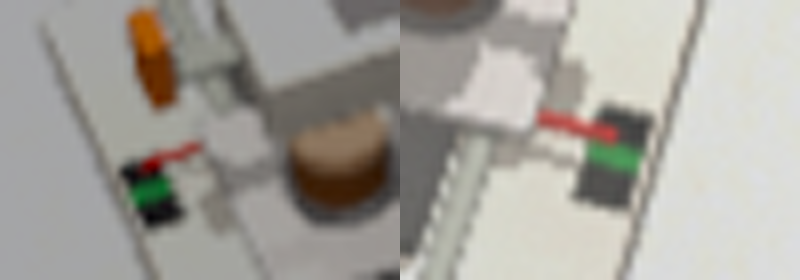

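Still about 2 mm left of centre. The opposite parallax in the two views matches a pointer at z≈0.05. I'll repeat the same nudge.

>>> servo_tool(
  deltas=[
    [0.5, [0, -11, 0], [0, 0, 0]],
    [0.5, [0, -11, 0], [0, 0, 0]],
    [0.5, [0, 0, 0], [0, 0, 0]],
    [0.5, [0, 0, 0], [0, 0, 0]],
    [0.5, [0, 11, 0], [0, 0, 0]],
  ],
)

```text
clock: 11.65
tool_pos: [0.5781, -0.2766, 0.1704]
tcp_rot: [0.089, 0.919, -0.038, 0.381]
ft_force: [0.1, 0.2, 0.4]
grip_width: 0.0428
```

>>> servo_tool(
  deltas=[
    [0.5, [0, 11, 0], [0, 0, 0]],
    [0.4, [0, 0, 0], [0, 0, 0]],
    [0.3, [0, 0, 0], [0, 0, 0]],
    [0.2, [0, 0, 0], [0, 0, 0]],
    [0.2, [0, 0, 0], [0, 0, 0]],
  ],
)

```text
clock: 12.15
tool_pos: [0.5803, -0.2652, 0.1705]
tcp_rot: [0.088, 0.919, -0.037, 0.381]
ft_force: [-0.4, -0.8, 0.7]
grip_width: 0.0681
```

```bash
python3 look.py g; python3 - <<'E'
from plan import *
s=state();p=s["tool_pos"];r=R.from_quat(s["tcp_rot"]);z=r.as_matrix()[:,2];print(s["joint_positions"].round(2))
tab=rea(-85,0,195);print("tab",tab)
F=frame(RY,0);M=r.as_matrix()
# out along tool axis, then lift, then above tab (grasp point ~10 mm above tab centre)
out=p-.16*z
plan([(out,M),([.40,-.12,.32],frame(-5,20)),(np.r_[tab[:2],.30],F)],0.2,step=40)
E
```

```text
scene red [195.3 159.7] 600 z.031 [0.4674 0.2997] z.05 [0.4646 0.2855]
scene red [192.5 148.8] 135 z.031 [0.4746 0.3565] z.05 [0.4716 0.3416]
scene green [193.2 163.6] 412 z.031 [0.4537 0.2846] z.05 [0.451  0.2706]
side red [256.9 289.8] 1326 z.031 [0.4708 0.2738] z.05 [0.4675 0.2849]
side red [273.3 331.3] 46 z.031 [0.3852 0.392 ] z.05 [0.3834 0.401 ]
side green [261.6 294.1] 613 z.031 [0.452  0.2843] z.05 [0.449  0.2952]
12.25
[-0.55  0.01 -0.78  0.02  0.25 -0.26]
tab [0.45502359 0.23349742 0.195     ]
# [ 0.469 -0.244  0.283] rows 4
# [ 0.4  -0.12  0.32] rows 8
# [0.455 0.233 0.3  ] rows 17
[[0.2,[0,0,-40],[0,0,0]],[0.2,[0,0,-40],[0,0,0]],[0.2,[0,0,-40],[0,0,0]],[0.2,[0,0,-40],[0,0,0]],[0.2,[10,27,-23],[-0.8,6.3,-1.3]]]
[[0.2,[11,28,-21],[-0.9,6.2,-1.2]],[0.2,[13,28,-19],[-0.8,6.3,-1.3]],[0.2,[14,28,-18],[-0.8,6.2,-1.2]],[0.2,[-2,40,3],[-0.1,2.2,-0.7]],[0.2,[-2,39,3],[-0.2,2.2,-0.7]]]
[[0.2,[-3,40,3],[-0.1,2.3,-0.7]],[0.2,[-3,40,3],[-0.1,2.2,-0.7]],[0.2,[-4,39,3],[-0.1,2.2,-0.7]],[0.2,[-5,40,3],[-0.2,2.2,-0.7]],[0.2,[-5,39,3],[-0.1,2.3,-0.7]]]
[[0.2,[-6,39,2],[-0.1,2.2,-0.7]],[0.2,[-7,40,3],[-0.1,2.2,-0.7]],[0.2,[0,0,0],[0,0,0]],[0.2,[0,0,0],[0,0,0]],[0.2,[0,0,0],[0,0,0]]]
```

The pointer is now at 0.2852 against the band's 0.2846, so it is centred. I'll withdraw along the stick and travel to a point above the tab.

>>> servo_tool(
  deltas=[
    [0.2, [0, 0, -30], [0, 0, 0]],
    [0.2, [0, 0, -40], [0, 0, 0]],
    [0.2, [0, 0, -45], [0, 0, 0]],
    [0.2, [0, 0, -45], [0, 0, 0]],
    [0.2, [10, 27, -23], [-0.8, 6.3, -1.3]],
  ],
)

```text
clock: 12.75
tool_pos: [0.4511, -0.2175, 0.2935]
tcp_rot: [0.08, 0.937, -0.033, 0.338]
ft_force: [2.0, -0.6, -1.2]
grip_width: 0.0685
```

>>> servo_tool(
  deltas=[
    [0.2, [11, 28, -21], [-0.9, 6.2, -1.2]],
    [0.2, [13, 28, -19], [-0.8, 6.3, -1.3]],
    [0.2, [14, 28, -18], [-0.8, 6.2, -1.2]],
    [0.2, [-2, 40, 3], [-0.1, 2.2, -0.7]],
    [0.2, [-2, 39, 3], [-0.2, 2.2, -0.7]],
  ],
)

```text
clock: 13.25
tool_pos: [0.4163, -0.0454, 0.3145]
tcp_rot: [0.033, 0.989, -0.007, 0.144]
ft_force: [0.8, -0.7, 0.4]
grip_width: 0.0684
```

>>> servo_tool(
  deltas=[
    [0.2, [-3, 40, 3], [-0.1, 2.3, -0.7]],
    [0.2, [-3, 40, 3], [-0.1, 2.2, -0.7]],
    [0.2, [-4, 39, 3], [-0.1, 2.2, -0.7]],
    [0.2, [-5, 40, 3], [-0.2, 2.2, -0.7]],
    [0.2, [-5, 39, 3], [-0.1, 2.3, -0.7]],
  ],
)

```text
clock: 13.75
tool_pos: [0.4471, 0.1523, 0.3019]
tcp_rot: [0.002, 0.999, -0.002, 0.046]
ft_force: [1.2, -0.1, 0.8]
grip_width: 0.0686
```

```bash
python3 - <<'E'
from plan import *
tab=rea(-85,0,195);F=frame(RY,0);s=state();print(s["tool_pos"],s["joint_positions"].round(2))
plan([(np.r_[tab[:2],.29],F)],0.2,step=40)
E
```

```text
[0.44707537 0.15228706 0.30194505] [ 0.35  0.07 -0.02  1.39 -0.04  0.36]
# [0.455 0.233 0.29 ] rows 3
[[0.2,[-2,27,4],[-0.1,1.8,-0.5]],[0.2,[-3,27,4],[-0.1,1.7,-0.6]],[0.2,[-3,27,4],[-0.1,1.8,-0.5]],[0.2,[0,0,0],[0,0,0]],[0.2,[0,0,0],[0,0,0]]]
```

>>> servo_tool(
  deltas=[
    [0.2, [-2, 27, 4], [-0.1, 1.8, -0.5]],
    [0.2, [-3, 27, 4], [-0.1, 1.7, -0.6]],
    [0.2, [-3, 27, 4], [-0.1, 1.8, -0.5]],
    [0.2, [0, 0, 0], [0, 0, 0]],
    [0.2, [0, 0, 0], [0, 0, 0]],
  ],
)

```text
clock: 14.25
tool_pos: [0.4555, 0.2316, 0.2897]
tcp_rot: [-0.012, 1.0, -0.001, -0.0]
ft_force: [-0.5, -0.2, -0.5]
grip_width: 0.0686
```

```bash
python3 - <<'E'
from plan import *
s=state();print(s["tool_pos"].round(4),s["tcp_rot"].round(3));T=R.from_quat(s["tcp_rot"])
p,d=camera("wrist");cv2.imwrite("pics/wrist3.png",p[...,::-1]);m=camera_model("wrist")
h=cv2.cvtColor(p,cv2.COLOR_RGB2HSV).astype(int);g=(h[...,0]<16)&(h[...,1]>170)&(h[...,2]>80)
k,L,st,ce=cv2.connectedComponentsWithStats(g.astype(np.uint8))
for i in range(1,k):
    if st[i,4]>60:
        v,u=np.nonzero(L==i);q=atdepth(m,np.c_[u,v],d[v,u]);t=q[abs(q[:,2]-.219)<.004]
        print(st[i],np.median(q,0).round(4),"top",len(t))
        if len(t)>5: print("top centre",((t.max(0)+t.min(0))/2).round(4),"extent",np.ptp(t,0).round(4),"tool",(T.inv().apply((t.max(0)+t.min(0))/2-s["tool_pos"])*1000).round(1))
E
```

```text
[0.4555 0.2316 0.2897] [-0.012  1.    -0.001 -0.   ]
[293 157   5  24  85] [0.4659 0.2858 0.0534] top 0
[241 176  34  29 923] [0.4496 0.2345 0.2192] top 589
top centre [0.4539 0.2348 0.2185] extent [0.0131 0.0251 0.007 ] tool [ 1.5  3.3 71.1]
[  0 294  38  33 494] [ 0.7014 -0.1437  0.0336] top 0
[171 299  37  34 766] [0.7008 0.1386 0.0268] top 0
[ 71 336  57  48 198] [ 0.7937 -0.0017  0.0069] top 0
```

View pics/wrist3.png

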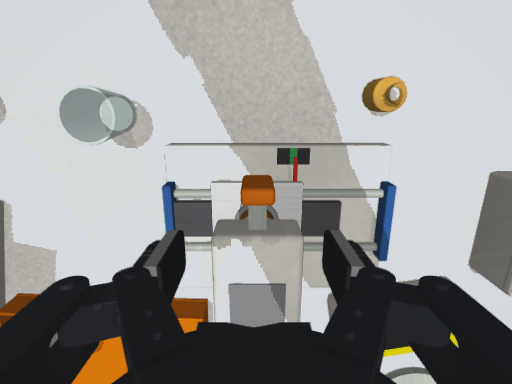

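The wrist view shows the red pointer (u≈295) inside the green band (u≈290–298). The tab's top centre is at (258,190), 3 mm to tool +y. I'll correct for that and descend.

>>> servo_tool(
  deltas=[
    [0.2, [1, 3, 20], [0, 0, 0]],
    [0.2, [0, 0, 28], [0, 0, 0]],
    [0.2, [0, 0, 25], [0, 0, 0]],
    [0.2, [0, 0, 20], [0, 0, 0]],
    [0.2, [0, 0, 10], [0, 0, 0]],
  ],
)

```text
clock: 14.8
tool_pos: [0.4538, 0.2332, 0.1862]
tcp_rot: [-0.011, 1.0, -0.001, -0.0]
ft_force: [-0.1, -0.1, 0.4]
grip_width: 0.068
```

>>> servo_tool(
  deltas=[
    [0.4, [0, 0, 0], [0, 0, 0]],
    [0.6, [0, 0, 0], [0, 0, 0]],
    [0.8, [0, 0, 0], [0, 0, 0]],
    [0.9, [0, 0, 0], [0, 0, 0]],
    [0.9, [0, 0, 0], [0, 0, 0]],
  ],
)

```text
clock: 15.3
tool_pos: [0.455, 0.2346, 0.1885]
tcp_rot: [-0.011, 1.0, 0.0, 0.001]
ft_force: [-1.9, -1.4, 7.1]
grip_width: 0.0248
```

>>> servo_tool(
  deltas=[
    [0.9, [6, 0, 0], [0, 0, 0]],
    [0.9, [6, 0, 0], [0, 0, 0]],
    [0.9, [6, 0, 0], [0, 0, 0]],
    [0.9, [6, 0, 0], [0, 0, 0]],
    [0.9, [5, 0, 0], [0, 0, 0]],
  ],
)

```text
clock: 15.8
tool_pos: [0.4264, 0.2339, 0.1885]
tcp_rot: [-0.011, 1.0, -0.0, 0.002]
ft_force: [6.8, -2.6, 4.6]
grip_width: 0.0252
```

>>> servo_tool(
  deltas=[
    [0.9, [1, 0, 0], [0, 0, 0]],
    [0.9, [0, 0, 0], [0, 0, 0]],
    [0.9, [0, 0, 0], [0, 0, 0]],
    [0.9, [0, 0, 0], [0, 0, 0]],
    [0.9, [0, 0, 0], [0, 0, 0]],
  ],
)

```text
clock: 16.3
tool_pos: [0.4257, 0.2338, 0.1885]
tcp_rot: [-0.011, 1.0, -0.0, 0.002]
ft_force: [6.3, -3.3, 5.4]
grip_width: 0.0252
```

>>> servo_tool(
  deltas=[
    [0.9, [1, 0, 0], [0, 0, 0]],
    [0.9, [1, 0, 0], [0, 0, 0]],
    [0.9, [0, 0, 0], [0, 0, 0]],
    [0.9, [0, 0, 0], [0, 0, 0]],
    [0.9, [0, 0, 0], [0, 0, 0]],
  ],
)

```text
clock: 16.8
tool_pos: [0.4248, 0.2338, 0.1886]
tcp_rot: [-0.011, 1.0, -0.0, 0.003]
ft_force: [14.0, -3.6, 0.2]
grip_width: 0.0251
```

```bash
python3 - <<'E'
from plan import *
s=state();print(s["tool_pos"].round(4),s["ft_force"].round(1),s["clock"])
p,d=camera("side");m=camera_model("side");P0=np.load("pics/P_side.npy")
v,u=np.mgrid[235:275,250:290];q=atdepth(m,np.c_[u.ravel(),v.ravel()],d[v,u].ravel())
h=cv2.cvtColor(p,cv2.COLOR_RGB2HSV).astype(int)[235:275,250:290].reshape(-1,3);k=(h[:,0]>=3)&(h[:,0]<16)&(h[:,1]>150)&(h[:,2]>90)
print(k.sum(),np.median(q[k],0).round(4) if k.any() else "", u.ravel()[k].mean(),v.ravel()[k].mean())
print("side 0: orange centroid 266.1 249.1, median .452 .247 .216")
E
```

```text
[0.4248 0.2338 0.1886] [14.  -3.6  0.2] 16.8
0  nan nan
side 0: orange centroid 266.1 249.1, median .452 .247 .216<stdin>:6: RuntimeWarning: Mean of empty slice.
  ret = ret.dtype.type(ret / rcount)
```

The stop is felt: force rose to 14 N and travel is 30.2 mm. I'll hold for over 2 s.

>>> servo_tool(
  deltas=[
    [0.9, [0, 0, 0], [0, 0, 0]],
    [0.9, [0, 0, 0], [0, 0, 0]],
    [0.9, [0, 0, 0], [0, 0, 0]],
    [0.9, [0, 0, 0], [0, 0, 0]],
    [0.9, [0, 0, 0], [0, 0, 0]],
  ],
)

```text
clock: 17.35
tool_pos: [0.4247, 0.2338, 0.1886]
tcp_rot: [-0.011, 1.0, -0.0, 0.003]
ft_force: [14.6, -3.2, -0.8]
grip_width: 0.0253
```

>>> servo_tool(
  deltas=[
    [0.9, [0, 0, 0], [0, 0, 0]],
    [0.9, [0, 0, 0], [0, 0, 0]],
    [0.9, [0, 0, 0], [0, 0, 0]],
    [0.9, [0, 0, 0], [0, 0, 0]],
    [0.9, [0, 0, 0], [0, 0, 0]],
  ],
)

```text
clock: 17.85
tool_pos: [0.4247, 0.2338, 0.1886]
tcp_rot: [-0.011, 1.0, -0.0, 0.003]
ft_force: [14.0, -3.5, -0.7]
grip_width: 0.0252
```

>>> servo_tool(
  deltas=[
    [0.9, [0, 0, 0], [0, 0, 0]],
    [0.9, [0, 0, 0], [0, 0, 0]],
    [0.9, [0, 0, 0], [0, 0, 0]],
    [0.9, [0, 0, 0], [0, 0, 0]],
    [0.9, [0, 0, 0], [0, 0, 0]],
  ],
)

```text
clock: 18.35
tool_pos: [0.4248, 0.2338, 0.1886]
tcp_rot: [-0.011, 1.0, -0.0, 0.003]
ft_force: [14.1, -3.3, -0.2]
grip_width: 0.0249
```

>>> servo_tool(
  deltas=[
    [0.9, [0, 0, 0], [0, 0, 0]],
    [0.9, [0, 0, 0], [0, 0, 0]],
    [0.9, [0, 0, 0], [0, 0, 0]],
    [0.9, [0, 0, 0], [0, 0, 0]],
    [0.9, [0, 0, 0], [0, 0, 0]],
  ],
)

```text
clock: 18.85
tool_pos: [0.4248, 0.2338, 0.1886]
tcp_rot: [-0.011, 1.0, -0.0, 0.003]
ft_force: [14.3, -4.0, 0.1]
grip_width: 0.0249
```

```bash
python3 - <<'E'
from plan import *
s=state();print(s["tool_pos"].round(4),s["ft_force"].round(1),s["clock"],s["grip_width"])
p,d=camera("wrist");cv2.imwrite("pics/wrist4.png",p[...,::-1])
E
```

```text
[0.4248 0.2338 0.1886] [14.3 -4.   0.1] 18.85 0.024875241912906847
```

View pics/wrist4.png

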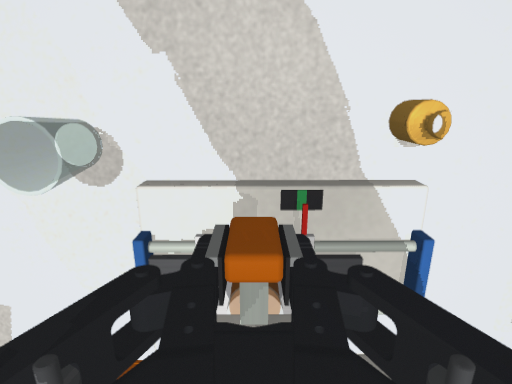

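The tab is fully out and pinched, and the pointer (u≈305) is still in the green band (u≈297–307). It has been held for over 2 s. I'll guide it home, release and lift.

>>> servo_tool(
  deltas=[
    [0.9, [-6, 0, 0], [0, 0, 0]],
    [0.9, [-7, 0, 0], [0, 0, 0]],
    [0.9, [-7, 0, 0], [0, 0, 0]],
    [0.9, [-6, 0, 0], [0, 0, 0]],
    [0.9, [-5, 0, 0], [0, 0, 0]],
  ],
)

```text
clock: 19.4
tool_pos: [0.4547, 0.2346, 0.1886]
tcp_rot: [-0.011, 1.0, 0.0, 0.002]
ft_force: [2.3, -1.9, 5.9]
grip_width: 0.0251
```

>>> servo_tool(
  deltas=[
    [0.7, [0, 0, 0], [0, 0, 0]],
    [0.4, [0, 0, 0], [0, 0, 0]],
    [0.2, [0, 0, 0], [0, 0, 0]],
    [0.2, [0, 0, 0], [0, 0, 0]],
    [0.2, [0, 0, 0], [0, 0, 0]],
  ],
)

```text
clock: 19.9
tool_pos: [0.4532, 0.2344, 0.1872]
tcp_rot: [-0.011, 1.0, -0.0, 0.0]
ft_force: [0.5, 1.1, -0.5]
grip_width: 0.0683
```

>>> servo_tool(
  deltas=[
    [0.2, [0, 0, -15], [0, 0, 0]],
    [0.2, [0, 0, -25], [0, 0, 0]],
    [0.2, [0, 0, -30], [0, 0, 0]],
    [0.2, [0, 0, -30], [0, 0, 0]],
    [0.2, [0, 0, 0], [0, 0, 0]],
  ],
)

```text
clock: 20.4
tool_pos: [0.4544, 0.2351, 0.2907]
tcp_rot: [-0.011, 1.0, 0.001, 0.003]
ft_force: [0.9, 0.4, -0.4]
grip_width: 0.0684
```

>>> servo_tool(
  deltas=[
    [0.2, [0, 0, 0], [0, 0, 0]],
    [0.2, [0, 0, 0], [0, 0, 0]],
    [0.2, [0, 0, 0], [0, 0, 0]],
    [0.2, [0, 0, 0], [0, 0, 0]],
    [0.2, [0, 0, 0], [0, 0, 0]],
  ],
)

```text
clock: 20.9
tool_pos: [0.4531, 0.2344, 0.2868]
tcp_rot: [-0.011, 1.0, -0.0, -0.0]
ft_force: [0.1, -0.6, -0.2]
grip_width: 0.0684
```

```bash
python3 - <<'E'
from plan import *
s=state();print(s["tool_pos"].round(4),s["ft_force"].round(1),s["clock"])
p,d=camera("wrist");m=camera_model("wrist");cv2.imwrite("pics/wrist5.png",p[...,::-1])
h=cv2.cvtColor(p,cv2.COLOR_RGB2HSV).astype(int);v,u=np.nonzero((h[...,0]<16)&(h[...,1]>170)&(h[...,2]>80))
q=atdepth(m,np.c_[u,v],d[v,u]);t=q[abs(q[:,2]-.219)<.004];print("tab top centre",((t.max(0)+t.min(0))/2).round(4),"was .4539 .2348")
v,u=np.nonzero((h[...,0]>45)&(h[...,0]<90)&(h[...,1]>120)&(h[...,2]>60));b=onz(m,np.c_[u,v],.031);print("green",len(u),b.mean(0).round(4),b[:,1].min().round(4),b[:,1].max().round(4))
a=p.astype(int);v,u=np.nonzero(((h[...,0]<5)|(h[...,0]>174))&(h[...,1]>150)&(h[...,2]>90));q=atdepth(m,np.c_[u,v],d[v,u]);k=abs(q-[.466,.285,.05]).max(1)<.025
print("pointer",k.sum(),q[k].mean(0).round(4))
p,d=camera("side");cv2.imwrite("pics/side_end.png",p[...,::-1])
h=cv2.cvtColor(p,cv2.COLOR_RGB2HSV).astype(int);v,u=np.nonzero(((h[...,0]<5)|(h[...,0]>172))&(h[...,1]>150)&(h[...,2]>70));k=(abs(u-271)<15)&(abs(v-148)<15);print("stick side px",u[k].mean(),v[k].mean(),"was 271.3 148.4")
E
python3 look.py h
```

```text
[0.4531 0.2344 0.2868] [ 0.1 -0.6 -0.2] 20.9
tab top centre [0.454  0.2351 0.2184] was .4539 .2348
green 77 [0.4517 0.2846 0.031 ] 0.2808 0.2906
pointer 87 [0.4672 0.2861 0.053 ]
stick side px nan nan was 271.3 148.4
scene red [193.8 147.7] 706 z.031 [0.4814 0.3603] z.05 [0.4783 0.3454]
scene red [195.4 159.7] 373 z.031 [0.468  0.2997] z.05 [0.4651 0.2855]
scene green [193.3 163.4] 215 z.031 [0.4541 0.285 ] z.05 [0.4514 0.271 ]
side red [256.8 289.8] 730 z.031 [0.471  0.2741] z.05 [0.4677 0.2852]
side red [273.2 333.3] 25 z.031 [0.3839 0.398 ] z.05 [0.3821 0.4069]
side green [261.3 294.1] 289 z.031 [0.4529 0.2845] z.05 [0.4499 0.2954]
21.1<stdin>:10: RuntimeWarning: Mean of empty slice.
  ret = ret.dtype.type(ret / rcount)
```

View pics/wrist5.png

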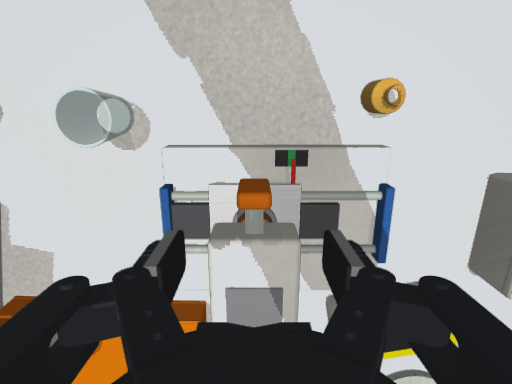

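The tab is home and the pointer is in the band (u≈293, green 288–297). The side mask did not find the stick, so I'll check that before handing in.

```bash
python3 - <<'E'
import cv2,numpy as np
a=cv2.imread("pics/side_end.png")[100:200,200:330];b=cv2.imread("pics/scene_h.png")[195:295,235:365]
cv2.imwrite("pics/z_end.png",np.hstack([cv2.resize(x,(390,300),interpolation=cv2.INTER_CUBIC) for x in(a,b)]))
E
```

```text
(no output)
```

View pics/z_end.png

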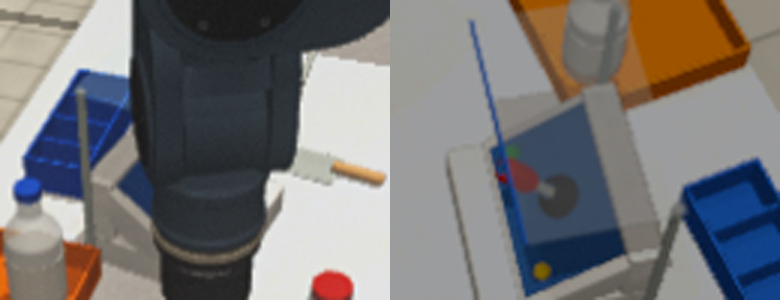

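In the side view the arm hides the stick. In the scene view it looks the same as at the start, with the handle at crop (520,175), so it is centred. Handing in.

```bash
python3 -c "
from rig import ctrl; print(ctrl.sign_off())"
```

```text
the job is handed in; nothing more can be done
None
```

The job is done and handed in at about 21 s of the 61 s allowed; the sign-off gave no verdict.

**What I did**
- **Stage:** I straddled the stick handle with the fingers, coming from the front at a 45° tilt, and pushed it right to drive the stage. I then let it centre, gave it two short nudges and withdrew.
- **Shutter:** I pinched the orange tab and pulled it about 30 mm, until the force rose to 14 N against the stop. I held it there for about 2 s, guided it home, released it and lifted clear.

**Last checks**
- **Pointer:** it is at y ≈ 0.2852 to 0.2861, depending on the view, and the band centre is at about 0.2848, so it is within about 1.5 mm. It did not move while I worked the shutter.
- **Tab:** its top centre is within 0.5 mm of where it started.
- **Stick:** it looks centred in the scene view, the same as at the start. My check in the side view failed because the arm blocked it.
- **Robot:** the gripper is clear of everything, with force near zero.
- **Loose things:** I saw nothing out of place in the views I took, but I did not measure their positions at the end.

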